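# Zero the line counter and hold the spring clip open on its tally card

## Task

Get the green line counter ready for a new tally: turn its red reset knob back until it is fully home at its zero stop, then pick up the orange spring clip by its two levers, squeezing them so that the jaws gape wide. Bring the clip down upright over the middle of the top edge of the white tally card standing in the counter, and finish still holding it there: squeezed wide open, the card's edge well inside between the two jaws, the clip touching neither the card nor the counter, so that a paper slip can be slid in. Leave the knob at zero and everything else on the table where it is; do not let go of the clip at the end.

Things in the scene. Friction and masses are not known exactly. Their poses are not given: they have to be found in the camera images.
- counter: green line counter, fixed to the table, 140 x 270 x 60 mm (its own x, y, z), origin under its centre; at yaw 0 its front faces the robot. Red knob on top at x 0, y -75 mm. White tally card (fixed rigid board, 3 mm thick along x, 100 mm wide along y) stands upright on top at x 0, y +65 mm, in a 29 mm thick, 14 mm high clamp
- card_edge (a point): middle of the card's top edge, 140 mm above the table; axes as the counter's: the edge runs along y, x is square to the card
- reset_knob_grip (a point): on the vertical axis of the red knob, at the height to grip, 97 mm above the table; the grip is an upright bar 14 mm thick, 42 mm long, up to 104 mm above the table, over a 44 mm disc (top at 74 mm) on a 68 mm steel base. The point turns with the knob: the bar runs along its x
- reset_knob (a joint): knob angle, rad: 0 at its zero stop (bar along the counter's x, white mark on the bar towards the red tick on the dial, on the counter's front side), growing CLOCKWISE seen from above (bar yaw = counter yaw - value). Starts at 0.7 to 1.4, so turn it anticlockwise; stays where left (friction 0.04 N m), range 0 to 1.6
- clip: orange spring clip, about 90 g, standing upright on its two black jaw ends, 112 mm tall; origin on the table midway under the jaw ends, z up. It is squeezed and opens along its y; jaws are 44 mm wide along its x. Pivot pin along x at 55 mm height; free depth between the jaws is 50 mm, from the ends up to the pin. Looks the same after a half turn
- clip_levers (a point): point midway between the clip's two levers, 100 mm above its origin, where to grip. Levers to +y and -y, 28 mm wide along x, rise from 65 to 112 mm and splay outwards: here 52 mm over their outer faces at rest (58 at the top); squeezed to the stop 34 mm and parallel. That takes about 8 N on each; a 25 to 40 N grip keeps them on the stop and carries the clip
- jaw_left (a joint): opening angle of the clip's +y half, rad: 0 shut (the spring pulls it there; the jaw ends are then 2 mm apart), 0.2 at the stop, fully squeezed (the black ends, 14 mm tall, then gape about 24 mm)
- jaw_right (a joint): opening angle of the clip's -y half, rad, geared to the other: 0 shut, 0.2 fully squeezed
- anchor: cast brass anchor lying flat, about 150 x 125 x 20 mm; origin at the middle of its shank's underside; leave alone
- mallet: black rubber mallet lying flat, head 56 x 90 x 56 mm with the origin under the head, 240 mm handle towards its own -x; leave alone
- frame_jig: maple frame jig, 180 x 110 x 46 mm, origin under its centre; leave alone
- mug: blue glazed mug of pencils, 82 mm across, 95 mm tall (pencils to 145 mm), handle at its +y; leave alone
- spline_weight: dark steel drafting weight, 90 x 45 x 30 mm; leave alone
Mind the look-alikes: they are no part of the job. What is meant by the clip is not yellow, and is the larger of those in its own colour.

How it is judged:
By the outcome, as a careful person would: the job done as asked, in the order asked, and still so for the second after the job is handed in, while the arm keeps its last pose, push and grip.
It also fails if it takes over 54 s, if anything falls off the work surface, if the arm or the gripper's body presses on something with over 40 N, if the wrist force passes 120 N, or if a joint passes its speed limit or range.

## Robot

A 6-joint arm with a two-finger parallel gripper is mounted at the origin on the work surface. World frame = base frame: x ahead of the robot, y to its left, z up, the work surface at z = 0. Lengths are in m, angles in rad, forces in N, time in s.
With the tool pointing down it reaches from about 0.35 to 0.975 m from the base axis. Payload 4.9 kg.
Tool frame: the origin (TCP) lies on the centre line of the jaws, within the pads' length; the fingertips stand 11 mm ahead of it and the grasp point (between the pads) lies 8 mm behind it; z points along the fingers, y is the direction in which the jaws open and shut (so a half turn about z gives the same grasp; the last joint's range is limited). The gripper opens to 85 mm and grips with 20 to 120 N. Pads are 22 mm wide; open, the fingers measure 114 mm over their backs; the gripper's body (76 mm by 85 mm) begins 54 mm behind the grasp point. The pads swing forward as they close: fully open they stand 13 mm farther back than shut.
Start: joints at [-1.318, 0.053, 1.613, -0, 1.476, -0.119], TCP at [0.227, -0.582, 0.242] pointing down, gripper open.
Joint ranges: [-3.01, 3.01], [-1.01, 2.22], [0.06, 2.58], [-1.02, 4.17], [0.09, 2.62], [-3.14, 3.14]. Speed limits (rad/s): [2.57, 2.57, 3.14, 3.14, 3.14, 3.14].

## Interface

Orientations are given as a rotation vector (axis times angle).
In Python, from station import ctrl gives the robot as it stands.
- The arm moves only by the tool send_rows, never from a script. Its argument "series" is a list of rows, each an object of numbers: "tx", "ty", "tz": the shift along the tool's x, y, z in cm; "wx", "wy", "wz": the turn, a rotation vector about the tool's x, y, z in rad; "jaw": the closure, from 0 (fully open) to 1 (shut). In form: [{"tx": .., "ty": .., "tz": .., "wx": .., "wy": .., "wz": .., "jaw": ..}, ...]. A call has 1 to 5 rows; each row shifts and turns the pose as measured when the row begins, along the tool's axes as they then stand; what a row does not reach is not made up. A row lasts 1/8 s, in which the tool goes at most 62.5 mm and 10.7 degrees, less where a joint would pass 70% of its speed; a pose out of reach is approached as far as the arm can. A call is refused whole if a number of a shift passes 6.25 or a number of a turn 0.188, either way. A call with a gripper value outside its range is refused whole. The fingers move at their own pace and stop on an object; "squeeze" is the grip in N (left out, the last holds). Time passes only in rows, so rows that do not move let the fingers close. It gives the time, the measured TCP pose, the force and the opening at its end, in the units of the state.
- ctrl.get_obs(): the state, without advancing time (a new reading comes with each control period).
- ctrl.get_image(name): name is "scene" or "side" or "wrist"; returns the picture (384x512x3 uint8, red, green, blue); there is no depth.
- ctrl.camera_info(name): a dict with "mtx" (3x3 intrinsics, pixels), "R" (3x3) and "t" (3): a world point X has camera coordinates R X + t. Camera axes: x right, y down, z forward; pixel columns grow to the right and rows downward; lengths in m; the calibration is good to about 2 mm. A picture is of the moment at which its call begins: read the wrist's pose just before it. camera_info takes no time and is no camera call; for the wrist camera it gives the pose at the moment of the call.
- ctrl.finish_job(): hands the job in, once; it reports no verdict.
The state is a dict: "t": time; "q": joint angles; "dq": joint speeds; "effort": joint torques, N m; "tool_pos": TCP position; "tool_rot": TCP orientation; "contact_force": force on the tool from outside, world axes, zero at the start; "wrist_torque": the same for the moment, N m; "opening": finger opening in m.
Only numpy, scipy, OpenCV 4.12 (cv2) and the standard library are available. Lean on these libraries where they do the work, as an engineer would, in place of code of your own. Each camera call takes 0.05 s, during which the arm holds its last target.

## Working session

There is one attempt and no reset: what is moved stays moved. The work goes in short steps, Python scripts to look and compute and a tool call to move; the robot and the scene stay as the last step left them, time stands still between calls to the robot, and variables do not carry over. Pictures are saved under pics/ and viewed, and the job is handed in when it is done.

Besides the shell and the picture viewer there is one more tool, called after "Emit:" as name(argument=value, ...) on one line, values as JSON. send_rows: Moves the arm, as the interface text tells. Its arguments: {"type":"object","properties":{"series":{"type":"array"},"squeeze":{"type":"number"}},"required":["series"]}

```bash
ls; mkdir -p pics; python3 - <<'E'
from station import ctrl
import cv2
o=ctrl.get_obs();print(o)
for n in ["scene","side"]:
    im=ctrl.get_image(n);cv2.imwrite(f"pics/{n}0.png",im[:,:,::-1])
    print(n,ctrl.camera_info(n))
print(ctrl.camera_info("wrist"))
E
```

```text
pics
{'t': 0.0, 'q': array([-1.31798798e+00,  5.33295636e-02,  1.61431820e+00,  1.26044933e-05,
        1.47602266e+00, -1.19003358e-01]), 'dq': array([-1.28216515e-03, -1.87470139e-05,  1.68073734e-03,  5.65490599e-04,
        1.92165682e-04,  7.80926117e-04]), 'effort': array([ 1.94059639e-04, -3.93685985e+01, -3.70175529e+01, -1.33215194e-04,
        7.17879055e-03,  1.86138518e-07]), 'tool_pos': array([ 0.22691127, -0.58169244,  0.24106548]), 'tool_rot': array([-3.08542267e+00, -5.80296889e-01,  1.98395712e-04]), 'contact_force': array([ 0.40218139, -1.44275089, -0.6214429 ]), 'wrist_torque': array([-0.02697818, -0.02044799, -0.00527083]), 'opening': 0.085458752845411}
scene {'mtx': array([[379.43501242,   0.        , 255.74930188],
       [  0.        , 379.43501242, 185.34646167],
       [  0.        ,   0.        ,   1.        ]]), 'R': array([[-0.4510295 ,  0.89250297, -0.00329202],
       [ 0.67466721,  0.33852608, -0.65591482],
       [-0.58429149, -0.29805795, -0.75482774]]), 't': array([ 0.24980045, -0.28933103,  1.50412873])}
side {'mtx': array([[352.37004249,   0.        , 259.71609113],
       [  0.        , 352.37004249, 189.21873331],
       [  0.        ,   0.        ,   1.        ]]), 'R': array([[-0.91522862, -0.40289647,  0.00556772],
       [-0.19265315,  0.42541549, -0.88425473],
       [ 0.35389451, -0.81036788, -0.46697171]]), 't': array([0.46024032, 0.22035746, 0.9869129 ])}
{'mtx': array([[277.09616361,   0.        , 259.67446763],
       [  0.        , 277.09616361, 191.40588118],
       [  0.        ,   0.        ,   1.        ]]), 'R': array([[ 0.36294619, -0.93180847, -0.00174484],
       [-0.89808957, -0.3503104 ,  0.26592809],
       [-0.24840528, -0.09495057, -0.96399129]]), 't': array([-0.62346948, -0.03504537,  0.37827475])}
```

View pics/scene0.png

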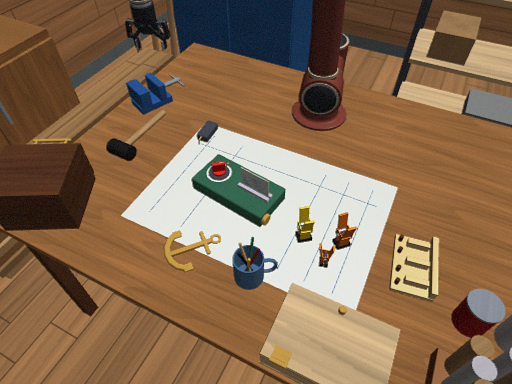

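View pics/side0.png

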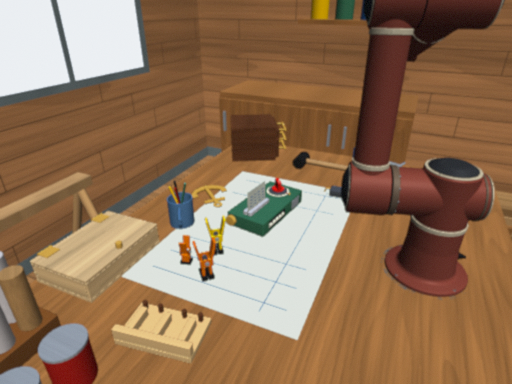

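The scene view shows the green counter at about (238,188) with the red knob at (219,170). The large orange clip is at (344,230), the small orange one at (326,256) and the yellow one at (305,222). I'll zoom in next.

```bash
python3 - <<'E'
import cv2,numpy as np
a=cv2.imread('pics/scene0.png');b=cv2.imread('pics/side0.png')
z=lambda i,x,y,w,h,W,H:cv2.resize(i[y:y+h,x:x+w],(W,H),interpolation=cv2.INTER_CUBIC)
top=np.hstack([z(a,180,145,120,90,400,300),z(a,285,195,80,80,300,300)])
bot=np.hstack([z(b,220,170,93,70,400,300),z(b,165,210,70,70,300,300)])
cv2.imwrite('pics/zoom0.png',np.vstack([top,bot]))
E
```

```text
(no output)
```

View pics/zoom0.png

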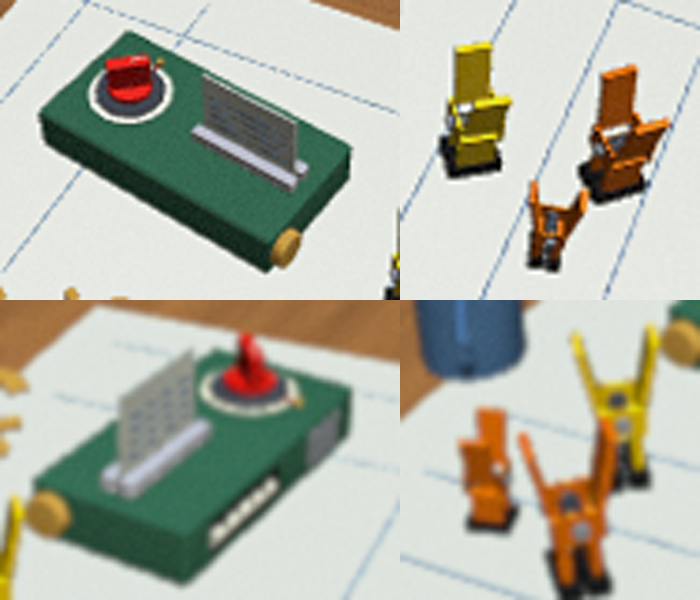

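```bash
cat > h.py <<'E'
import numpy as np,cv2
from station import ctrl
from scipy.spatial.transform import Rotation as Rot
def ray(ci,p):
    R=np.array(ci['R']);t=np.array(ci['t']);c=-R.T@t
    d=R.T@np.linalg.solve(ci['mtx'],[p[0],p[1],1.]);return c,d/np.linalg.norm(d)
def onz(ci,p,z):
    c,d=ray(ci,p);return c+d*(z-c[2])/d[2]
def tri(*cps):
    A=np.zeros((3,3));b=np.zeros(3)
    for ci,p in cps:
        c,d=ray(ci,p);M=np.eye(3)-np.outer(d,d);A+=M;b+=M@c
    return np.linalg.solve(A,b)
def proj(ci,X):
    v=ci['mtx']@(np.array(ci['R'])@np.array(X)+ci['t']);return v[:2]/v[2]
E
python3 - <<'E'
from h import *
np.set_printoptions(precision=4,suppress=True)
S=ctrl.camera_info('scene');D=ctrl.camera_info('side')
s=lambda x,y:(180+x/3.333,145+y/3.333)
s2=lambda x,y:(285+(x-400)/3.75,195+y/3.75)
d=lambda x,y:(220+x/4.3,170+(y-300)/4.286)
d2=lambda x,y:(165+(x-400)/4.286,210+(y-300)/4.286)
print('card',onz(S,s(203,76),.14),onz(S,s(297,127),.14))
print('card side',onz(D,d(118,400),.14),onz(D,d(193,350),.14))
print('corners',[onz(S,s(*p),.06) for p in [(42,112),(130,33),(350,148),(268,232)]])
print('knob',onz(S,s(128,60),.104),onz(D,d(245,338),.104))
print('knob ends',onz(S,s(107,60),.104),onz(S,s(149,60),.104))
# clip lever tops (z .112)
print('clip lever tops',onz(S,s2(619,70),.112),onz(S,s2(655,128),.112))
print('side',onz(D,d2(523,435),.112),onz(D,d2(608,424),.112))
E
```

```text
card [ 0.5212 -0.0648  0.14  ] [0.538  0.0349 0.14  ]
card side [0.5266 0.041  0.14  ] [ 0.5092 -0.0541  0.14  ]
corners [array([ 0.5646, -0.2169,  0.06  ]), array([ 0.4356, -0.1966,  0.06  ]), array([0.4751, 0.0609, 0.06  ]), array([0.5949, 0.0361, 0.06  ])]
knob [ 0.5046 -0.1543  0.104 ] [ 0.5066 -0.1585  0.104 ]
knob ends [ 0.5134 -0.1717  0.104 ] [ 0.4959 -0.1368  0.104 ]
clip lever tops [0.5249 0.2542 0.112 ] [0.5624 0.293  0.112 ]
side [0.5631 0.2848 0.112 ] [0.5224 0.2543 0.112 ]
```

```bash
cat >> h.py <<'E'
def state():
    o=ctrl.get_obs();R=Rot.from_rotvec(o['tool_rot']).as_matrix()
    psi=np.arctan2(R[1,0],R[0,0]);return o,R,np.array(o['tool_pos']),psi
def down(psi): return Rot.from_euler('z',psi)*Rot.from_rotvec([np.pi,0,0])
def plan(goal,psi,n):
    o,R,p,ps=state();r0=Rot.from_matrix(R);r1=down(psi)
    dr=(r0.inv()*r1).as_rotvec()
    print('t',o['t'],'pos',p.round(4),'psi',round(ps,3),'q6',o['q'][5].round(3),'F',o['contact_force'].round(1),'op',round(o['opening'],4))
    dp=(np.array(goal)-p)/n
    print('shift world',(dp*n*100).round(2),'cm, turn total',dr.round(3))
    for i in range(n):
        Ri=r0*Rot.from_rotvec(dr*i/n)
        a=Ri.inv().apply(dp)*100
        print([round(float(x),2) for x in a],[round(float(x),3) for x in dr/n])
E
python3 - <<'E'
from h import *
plan([.50,-.155,.25],2.03,10)
ci=ctrl.camera_info('wrist');c=-ci['R'].T@ci['t'];print(c, ci['R'])
o,R,p,ps=state();print('cam in tool',R.T@(c-p),(ci['R']@R))
E
```

```text
t 0.1 pos [ 0.2269 -0.5818  0.2412] psi 0.372 q6 -0.119 F [-0.3  1.1  0.6] op 0.0853
shift world [27.31 42.68  0.88] cm, turn total [-1.000e-03 -2.000e-03 -1.658e+00]
[4.09, -2.98, -0.08] [-0.0, -0.0, -0.166]
[4.53, -2.27, -0.08] [-0.0, -0.0, -0.166]
[4.84, -1.49, -0.08] [-0.0, -0.0, -0.166]
[5.02, -0.67, -0.08] [-0.0, -0.0, -0.166]
[5.06, 0.17, -0.09] [-0.0, -0.0, -0.166]
[4.97, 1.0, -0.09] [-0.0, -0.0, -0.166]
[4.73, 1.81, -0.09] [-0.0, -0.0, -0.166]
[4.37, 2.57, -0.09] [-0.0, -0.0, -0.166]
[3.89, 3.25, -0.09] [-0.0, -0.0, -0.166]
[3.3, 3.85, -0.09] [-0.0, -0.0, -0.166]
[ 0.28877744 -0.55731349  0.37288526] [[ 0.36294619 -0.93180847 -0.00174484]
 [-0.89808957 -0.3503104   0.26592809]
 [-0.24840528 -0.09495057 -0.96399129]]
cam in tool [ 0.06652444 -0.00055332 -0.13169222] [[-3.93137275e-04  9.99999921e-01 -6.65489365e-05]
 [-9.63936743e-01 -3.96670242e-04 -2.66131165e-01]
 [-2.66131171e-01 -4.04771160e-05  9.63936823e-01]]
```

Emit:
send_rows(series=[{"tx": 4.1,"ty": -3.0,"wz": -0.166,"jaw": 0},{"tx": 4.5,"ty": -2.3,"wz": -0.166,"jaw": 0},{"tx": 4.8,"ty": -1.5,"wz": -0.166,"jaw": 0},{"tx": 5.0,"ty": -0.7,"wz": -0.166,"jaw": 0},{"tx": 5.1,"ty": 0.2,"tz": -0.3,"wz": -0.166,"jaw": 0}])

```text
invalid input at $.series[0]: expected keys tx, ty, tz, wx, wy, wz, jaw
```

```bash
python3 -c "
from h import *
plan([.50,-.155,.25],2.03,6)"
```

```text
t 0.1 pos [ 0.2269 -0.5818  0.2412] psi 0.372 q6 -0.119 F [-0.3  1.1  0.6] op 0.0853
shift world [27.31 42.68  0.88] cm, turn total [-1.000e-03 -2.000e-03 -1.658e+00]
[6.82, -4.97, -0.14] [-0.0, -0.0, -0.276]
[7.92, -2.92, -0.14] [-0.0, -0.0, -0.276]
[8.42, -0.65, -0.14] [-0.0, -0.0, -0.276]
[8.28, 1.67, -0.14] [-0.0, -0.0, -0.276]
[7.51, 3.87, -0.15] [-0.0, -0.0, -0.276]
[6.17, 5.77, -0.15] [-0.0, -0.0, -0.276]
```

Emit:
send_rows(series=[{"tx": 4.1,"ty": -3.0,"tz": 0,"wx": 0,"wy": 0,"wz": -0.166,"jaw": 0},{"tx": 4.5,"ty": -2.3,"tz": 0,"wx": 0,"wy": 0,"wz": -0.166,"jaw": 0},{"tx": 4.8,"ty": -1.5,"tz": -0.2,"wx": 0,"wy": 0,"wz": -0.166,"jaw": 0},{"tx": 5.0,"ty": -0.7,"tz": -0.2,"wx": 0,"wy": 0,"wz": -0.166,"jaw": 0},{"tx": 5.1,"ty": 0.2,"tz": -0.3,"wx": 0,"wy": 0,"wz": -0.166,"jaw": 0}])

```text
t: 0.72
tool_pos: [0.3616, -0.3619, 0.2451]
tool_rot: [-2.567, -1.798, -0.003]
contact_force: [0.1, -0.5, 0.6]
opening: 0.0853
```

```bash
python3 -c "
from h import *
plan([.50,-.155,.25],2.03,5)
plan([.50,-.155,.25],2.03,7)"
```

```text
t 0.725 pos [ 0.3616 -0.3619  0.2451] psi 1.222 q6 -0.584 F [ 0.1 -0.5  0.6] op 0.0853
shift world [13.84 20.69  0.49] cm, turn total [-0.002 -0.007 -0.808]
[4.84, 1.19, -0.08] [-0.0, -0.001, -0.162]
[4.58, 1.95, -0.08] [-0.0, -0.001, -0.162]
[4.21, 2.66, -0.09] [-0.0, -0.001, -0.162]
[3.73, 3.3, -0.09] [-0.0, -0.001, -0.162]
[3.14, 3.86, -0.1] [-0.0, -0.001, -0.162]
t 0.725 pos [ 0.3616 -0.3619  0.2451] psi 1.222 q6 -0.584 F [ 0.1 -0.5  0.6] op 0.0853
shift world [13.84 20.69  0.49] cm, turn total [-0.002 -0.007 -0.808]
[3.45, 0.85, -0.05] [-0.0, -0.001, -0.115]
[3.33, 1.24, -0.06] [-0.0, -0.001, -0.115]
[3.17, 1.62, -0.06] [-0.0, -0.001, -0.115]
[2.96, 1.97, -0.06] [-0.0, -0.001, -0.115]
[2.71, 2.3, -0.07] [-0.0, -0.001, -0.115]
[2.43, 2.6, -0.07] [-0.0, -0.001, -0.115]
[2.12, 2.86, -0.07] [-0.0, -0.001, -0.115]
```

Emit:
send_rows(series=[{"tx": 4.8,"ty": 1.2,"tz": -0.1,"wx": 0,"wy": 0,"wz": -0.162,"jaw": 0},{"tx": 4.6,"ty": 2.0,"tz": -0.1,"wx": 0,"wy": 0,"wz": -0.162,"jaw": 0},{"tx": 4.2,"ty": 2.7,"tz": -0.1,"wx": 0,"wy": 0,"wz": -0.162,"jaw": 0},{"tx": 3.7,"ty": 3.3,"tz": -0.1,"wx": 0,"wy": 0,"wz": -0.162,"jaw": 0},{"tx": 3.1,"ty": 3.9,"tz": 0,"wx": 0,"wy": 0,"wz": -0.162,"jaw": 0}])

```text
t: 1.35
tool_pos: [0.5014, -0.146, 0.2485]
tool_rot: [-1.615, -2.687, -0.008]
contact_force: [-0.3, -0.6, 0.1]
opening: 0.0853
```

```bash
python3 - <<'E'
from h import *
import pickle
plan([.506,-.155,.22],2.03,2)
ci=ctrl.camera_info('wrist')
im=ctrl.get_image('wrist');pickle.dump(ci,open('w1.pkl','wb'))
cv2.imwrite('pics/w1.png',im[:,:,::-1])
E
```

```text
t 1.35 pos [ 0.5014 -0.146   0.2485] psi 2.059 q6 -0.918 F [-0.3 -0.6  0.1] op 0.0853
shift world [ 0.46 -0.9  -2.85] cm, turn total [ 0.    -0.009  0.029]
[-0.52, -0.01, 1.42] [0.0, -0.004, 0.015]
[-0.51, -0.0, 1.42] [0.0, -0.004, 0.015]
```

View pics/w1.png

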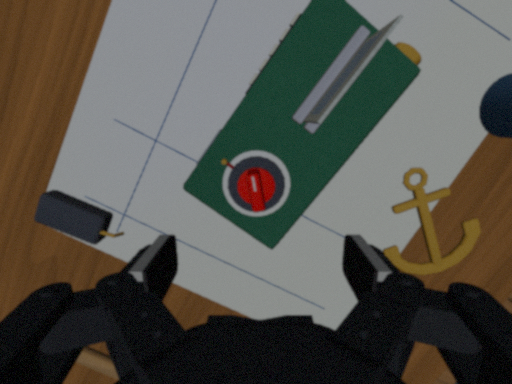

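```bash
python3 - <<'E'
from h import *
import pickle
np.set_printoptions(precision=4,suppress=True)
ci=pickle.load(open('w1.pkl','rb'));im=cv2.imread('pics/w1.png')
z=lambda x,y,w,h,W,H:cv2.resize(im[y:y+h,x:x+w],(W,H),interpolation=cv2.INTER_CUBIC)
cv2.imwrite('pics/z1.png',np.hstack([z(215,143,80,80,400,400),z(280,10,130,130,400,400)]))
hsv=cv2.cvtColor(im,cv2.COLOR_BGR2HSV)
g=cv2.inRange(hsv,(60,80,20),(95,255,150))
cs,_=cv2.findContours(g,0,2);c=max(cs,key=cv2.contourArea);h=cv2.convexHull(c)
a=cv2.approxPolyDP(h,4,True)[:,0];print(a)
for p in a: print(p,onz(ci,p,.06))
E
```

```text
[[344   0]
 [418  71]
 [271 247]
 [184 185]
 [312   0]]
[344   0] [0.4911 0.0541 0.06  ]
[418  71] [0.5972 0.035  0.06  ]
[271 247] [ 0.5566 -0.2206  0.06  ]
[184 185] [ 0.4264 -0.1982  0.06  ]
[312   0] [0.4625 0.0389 0.06  ]
```

View pics/z1.png

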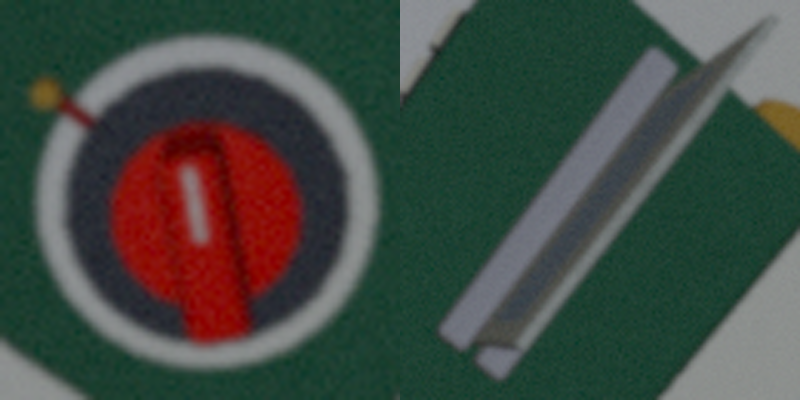

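```bash
python3 - <<'E'
from h import *
import pickle
np.set_printoptions(precision=4,suppress=True)
ci=pickle.load(open('w1.pkl','rb'))
k=lambda x,y:(215+x/5,143+y/5)
c=lambda x,y:(280+(x-400)/3.077,10+y/3.077)
print('ring',onz(ci,k(207,202),.063))
print('disc',onz(ci,k(206,213),.074))
for n,a,b in [('left',(168,165),(187,340)),('right',(225,160),(250,332)),('mark',(187,168),(203,243)),('ends',(195,155),(218,337))]:
    A=onz(ci,k(*a),.104);B=onz(ci,k(*b),.104);v=A-B
    print(n,A,B,(A+B)/2,np.linalg.norm(v),np.arctan2(v[1],v[0]))
A=onz(ci,c(507,346),.14);B=onz(ci,c(771,17),.14);v=B-A
print('card',A,B,(A+B)/2,np.linalg.norm(v),np.arctan2(-v[0],v[1]))
t=onz(ci,k(45,92),.063);print('tick',t, onz(ci,k(95,125),.063))
E
```

```text
ring [ 0.5014 -0.1554  0.063 ]
disc [ 0.5012 -0.1555  0.074 ]
left [ 0.4866 -0.1435  0.104 ] [ 0.5074 -0.1751  0.104 ] [ 0.497  -0.1593  0.104 ] 0.0378062860889401 2.1545547049948532
right [ 0.4963 -0.1372  0.104 ] [ 0.5183 -0.1673  0.104 ] [ 0.5073 -0.1522  0.104 ] 0.037272124971301286 2.2007278625709294
mark [ 0.4903 -0.1423  0.104 ] [ 0.5005 -0.1547  0.104 ] [ 0.4954 -0.1485  0.104 ] 0.016156021658772824 2.258277489370613
ends [ 0.4905 -0.1391  0.104 ] [ 0.5129 -0.1714  0.104 ] [ 0.5017 -0.1553  0.104 ] 0.03931676521553902 2.177027099012407
card [ 0.5124 -0.0691  0.14  ] [0.5297 0.0304 0.14  ] [ 0.521  -0.0193  0.14  ] 0.10102158927032998 -0.17165949609358172
tick [ 0.4562 -0.1499  0.063 ] [ 0.4698 -0.1514  0.063 ]
```

```bash
python3 -c "
from h import *
plan([.5015,-.1555,.09],2.19,4)"
```

```text
t 1.4 pos [ 0.5036 -0.1414  0.2484] psi 2.068 q6 -0.919 F [-0.9  3.7 -0.1] op 0.0851
shift world [ -0.21  -1.41 -15.84] cm, turn total [ 0.005 -0.011 -0.122]
[-0.33, -0.23, 3.96] [0.001, -0.003, -0.031]
[-0.31, -0.24, 3.96] [0.001, -0.003, -0.031]
[-0.29, -0.24, 3.96] [0.001, -0.003, -0.031]
[-0.28, -0.24, 3.96] [0.001, -0.003, -0.031]
```

Emit:
send_rows(series=[{"tx": -0.5,"ty": -0.3,"tz": 2,"wx": 0,"wy": 0,"wz": -0.06,"jaw": 0},{"tx": -0.5,"ty": -0.3,"tz": 3,"wx": 0,"wy": 0,"wz": -0.06,"jaw": 0},{"tx": -0.3,"ty": -0.3,"tz": 3,"wx": 0,"wy": 0,"wz": 0,"jaw": 0},{"tx": 0,"ty": 0,"tz": 0,"wx": 0,"wy": 0,"wz": 0,"jaw": 0}])

```text
t: 1.9
tool_pos: [0.503, -0.1536, 0.1651]
tool_rot: [-1.425, -2.79, -0.016]
contact_force: [-0.0, -0.3, 0.1]
opening: 0.0855
```

```bash
python3 - <<'E'
from h import *
import pickle
plan([.5015,-.1555,.09],2.19,4)
ci=ctrl.camera_info('wrist')
im=ctrl.get_image('wrist');pickle.dump(ci,open('w2.pkl','wb'))
cv2.imwrite('pics/w2.png',im[:,:,::-1])
E
```

```text
t 1.9 pos [ 0.503  -0.1536  0.1651] psi 2.197 q6 -1.072 F [-0.  -0.3  0.1] op 0.0855
shift world [-0.15 -0.19 -7.51] cm, turn total [ 0.005 -0.012  0.007]
[-0.04, -0.07, 1.88] [0.001, -0.003, 0.002]
[-0.04, -0.07, 1.88] [0.001, -0.003, 0.002]
[-0.03, -0.06, 1.88] [0.001, -0.003, 0.002]
[-0.02, -0.06, 1.88] [0.001, -0.003, 0.002]
```

View pics/w2.png

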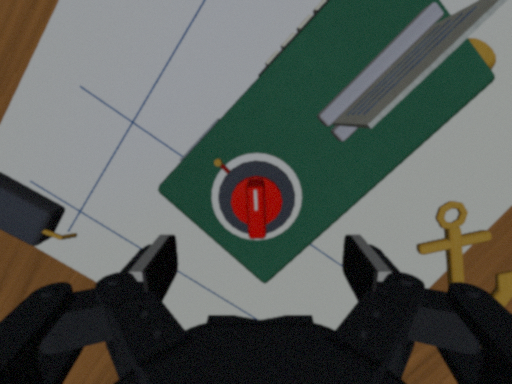

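The bar is vertical in the wrist image at column 257, so it lines up with the tool. The ring is centred at (257,197). I'll go down and grip.

Emit:
send_rows(series=[{"tx": -0.1,"ty": -0.1,"tz": 2.4,"wx": 0,"wy": -0.006,"wz": 0,"jaw": 0},{"tx": -0.05,"ty": -0.1,"tz": 2.4,"wx": 0,"wy": -0.006,"wz": 0,"jaw": 0},{"tx": 0,"ty": 0,"tz": 2.2,"wx": 0,"wy": 0,"wz": 0,"jaw": 0.3},{"tx": 0,"ty": 0,"tz": 0.3,"wx": 0,"wy": 0,"wz": 0,"jaw": 0.5}], squeeze=30)

```text
t: 2.45
tool_pos: [0.5086, -0.158, 0.1008]
tool_rot: [1.421, 2.781, 0.009]
contact_force: [0.4, -0.7, 1.1]
opening: 0.0517
```

```bash
python3 -c "
from h import *
plan([.5015,-.1555,.09],2.19,1)"
```

```text
t 2.45 pos [ 0.5086 -0.158   0.1008] psi 2.197 q6 -1.071 F [ 0.4 -0.7  1.1] op 0.0517
shift world [-0.71  0.25 -1.08] cm, turn total [0.013 0.014 0.007]
[0.64, -0.44, 1.07] [0.013, 0.014, 0.007]
```

Emit:
send_rows(series=[{"tx": 0.6,"ty": -0.4,"tz": 0.9,"wx": 0.012,"wy": 0.012,"wz": 0,"jaw": 0.5},{"tx": 0,"ty": 0,"tz": 0,"wx": 0,"wy": 0,"wz": 0,"jaw": 0.5}])

```text
t: 2.7
tool_pos: [0.5032, -0.1561, 0.0941]
tool_rot: [1.427, 2.793, 0.0]
contact_force: [0.1, 0.2, 0.0]
opening: 0.0424
```

```bash
python3 -c "
from h import *
plan([.5015,-.1555,.09],2.19,1)"
```

```text
t 2.7 pos [ 0.5032 -0.1561  0.0941] psi 2.197 q6 -1.068 F [0.1 0.2 0. ] op 0.0424
shift world [-0.17  0.06 -0.41] cm, turn total [0.003 0.005 0.007]
[0.15, -0.11, 0.41] [0.003, 0.005, 0.007]
```

Emit:
send_rows(series=[{"tx": 0.15,"ty": -0.15,"tz": 0.4,"wx": 0.003,"wy": 0.005,"wz": 0,"jaw": 1},{"tx": 0,"ty": 0,"tz": 0,"wx": 0,"wy": 0,"wz": 0,"jaw": 1},{"tx": 0,"ty": 0,"tz": 0,"wx": 0,"wy": 0,"wz": 0,"jaw": 1},{"tx": 0,"ty": 0,"tz": 0,"wx": 0,"wy": 0,"wz": 0,"jaw": 1}], squeeze=30)

```text
t: 3.2
tool_pos: [0.5016, -0.156, 0.0909]
tool_rot: [1.429, 2.796, -0.0]
contact_force: [-0.5, -0.2, -1.1]
opening: 0.0136
```

```bash
python3 -c "
from h import *
plan([.5015,-.1555,.09],2.976,5)"
```

```text
t 3.2 pos [ 0.5016 -0.156   0.0909] psi 2.197 q6 -1.069 F [-0.5 -0.2 -1.1] op 0.0136
shift world [-0.01  0.05 -0.09] cm, turn total [-0.     0.001 -0.779]
[0.01, 0.0, 0.02] [-0.0, 0.0, -0.156]
[0.01, 0.0, 0.02] [-0.0, 0.0, -0.156]
[0.01, 0.01, 0.02] [-0.0, 0.0, -0.156]
[0.01, 0.01, 0.02] [-0.0, 0.0, -0.156]
[0.01, 0.01, 0.02] [-0.0, 0.0, -0.156]
```

Emit:
send_rows(series=[{"tx": 0,"ty": 0,"tz": 0,"wx": 0,"wy": 0,"wz": -0.1,"jaw": 1},{"tx": 0,"ty": 0,"tz": 0,"wx": 0,"wy": 0,"wz": -0.15,"jaw": 1},{"tx": 0,"ty": 0,"tz": 0,"wx": 0,"wy": 0,"wz": -0.15,"jaw": 1},{"tx": 0,"ty": 0,"tz": 0,"wx": 0,"wy": 0,"wz": -0.15,"jaw": 1}])

```text
t: 3.7
tool_pos: [0.5013, -0.1564, 0.0909]
tool_rot: [0.59, 3.085, -0.003]
contact_force: [-0.4, -0.7, -1.5]
opening: 0.0134
```

```bash
python3 -c "
from h import *
plan([.5015,-.1555,.09],2.976,2)
print(ctrl.get_obs()['wrist_torque'])"
```

```text
t 3.7 pos [ 0.5013 -0.1564  0.0909] psi 2.764 q6 -1.636 F [-0.4 -0.7 -1.5] op 0.0134
shift world [ 0.02  0.09 -0.09] cm, turn total [-0.002  0.001 -0.212]
[0.01, 0.05, 0.04] [-0.001, 0.0, -0.106]
[0.0, 0.05, 0.04] [-0.001, 0.0, -0.106]
[-0.10574515 -0.02010308 -0.03840717]
```

Emit:
send_rows(series=[{"tx": 0,"ty": 0,"tz": 0,"wx": 0,"wy": 0,"wz": -0.1,"jaw": 1},{"tx": 0,"ty": 0.05,"tz": 0,"wx": 0,"wy": 0,"wz": -0.08,"jaw": 1},{"tx": 0,"ty": 0,"tz": 0,"wx": 0,"wy": 0,"wz": -0.05,"jaw": 1},{"tx": 0,"ty": 0,"tz": 0,"wx": 0,"wy": 0,"wz": -0.05,"jaw": 1}])

```text
t: 4.2
tool_pos: [0.5013, -0.1567, 0.091]
tool_rot: [0.145, 3.138, -0.004]
contact_force: [-0.4, 1.0, -0.8]
opening: 0.0133
```

```bash
python3 -c "
from h import *
plan([.5015,-.1555,.09],2.976,2)
print(ctrl.get_obs()['wrist_torque'])"
```

```text
t 4.2 pos [ 0.5013 -0.1567  0.091 ] psi 3.049 q6 -1.921 F [-0.4  1.  -0.8] op 0.0133
shift world [ 0.02  0.12 -0.1 ] cm, turn total [-0.002  0.     0.073]
[-0.0, 0.06, 0.05] [-0.001, 0.0, 0.037]
[-0.0, 0.06, 0.05] [-0.001, 0.0, 0.037]
[ 0.04020327 -0.15446696 -1.44223925]
```

Emit:
send_rows(series=[{"tx": 0,"ty": 0,"tz": 0,"wx": 0,"wy": 0,"wz": 0,"jaw": 0.4},{"tx": 0,"ty": 0,"tz": 0,"wx": 0,"wy": 0,"wz": 0,"jaw": 0},{"tx": 0,"ty": 0,"tz": 0,"wx": 0,"wy": 0,"wz": 0,"jaw": 0},{"tx": 0,"ty": 0,"tz": -4,"wx": 0,"wy": 0,"wz": 0,"jaw": 0},{"tx": 0,"ty": 0,"tz": -5,"wx": 0,"wy": 0,"wz": 0,"jaw": 0}])

```text
t: 4.82
tool_pos: [0.4988, -0.1554, 0.1786]
tool_rot: [-0.146, -3.13, -0.001]
contact_force: [1.1, -0.3, -0.6]
opening: 0.0855
```

Emit:
send_rows(series=[{"tx": 0,"ty": 0,"tz": -5,"wx": 0,"wy": 0,"wz": 0,"jaw": 0},{"tx": 0,"ty": 0,"tz": -2,"wx": 0,"wy": 0,"wz": 0,"jaw": 0},{"tx": 0,"ty": 0,"tz": 0,"wx": 0,"wy": 0,"wz": 0,"jaw": 0},{"tx": 0,"ty": 0,"tz": 0,"wx": 0,"wy": 0,"wz": 0,"jaw": 0}])

```text
t: 5.32
tool_pos: [0.5011, -0.1561, 0.2556]
tool_rot: [0.147, 3.138, -0.004]
contact_force: [0.7, 0.1, -0.8]
opening: 0.0854
```

```bash
python3 - <<'E'
from h import *
import pickle
plan([.543,.271,.25],2.33,8)
ci=ctrl.camera_info('wrist')
im=ctrl.get_image('wrist');pickle.dump(ci,open('w3.pkl','wb'))
cv2.imwrite('pics/w3.png',im[:,:,::-1])
b=im[:,:,::-1]
z=lambda x,y,w,h,W,H:cv2.resize(b[y:y+h,x:x+w],(W,H),interpolation=cv2.INTER_CUBIC)
cv2.imwrite('pics/w3z.png',np.hstack([cv2.resize(b,(400,300)),z(200,130,120,90,400,300)]))
E
```

```text
t 5.325 pos [ 0.5011 -0.1561  0.2556] psi 3.048 q6 -1.92 F [ 0.7  0.1 -0.8] op 0.0854
shift world [ 4.19 42.71 -0.56] cm, turn total [-0.003  0.001  0.718]
[-0.02, 5.36, 0.06] [-0.0, 0.0, 0.09]
[0.46, 5.35, 0.06] [-0.0, 0.0, 0.09]
[0.93, 5.28, 0.06] [-0.0, 0.0, 0.09]
[1.4, 5.18, 0.06] [-0.0, 0.0, 0.09]
[1.86, 5.03, 0.06] [-0.0, 0.0, 0.09]
[2.31, 4.84, 0.07] [-0.0, 0.0, 0.09]
[2.73, 4.62, 0.07] [-0.0, 0.0, 0.09]
[3.13, 4.35, 0.07] [-0.0, 0.0, 0.09]
```

View pics/w3z.png

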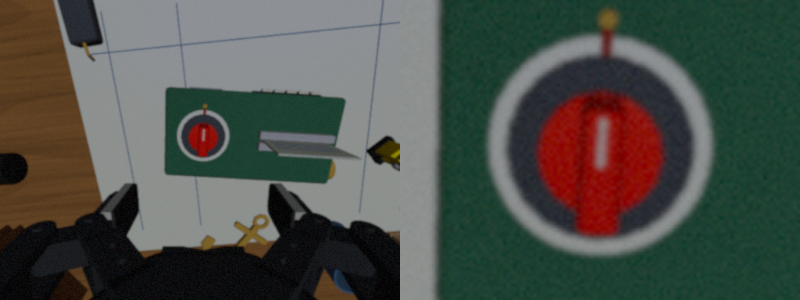

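The mark on the bar points straight at the red tick, with the bar at column 603 and the tick at 606 in the zoom. I'll measure the counter in this settled picture.

```bash
python3 - <<'E'
from h import *
import pickle
b=cv2.imread('pics/w3.png');ci=pickle.load(open('w3.pkl','rb'))
np.set_printoptions(precision=4,suppress=True)
hsv=cv2.cvtColor(b,cv2.COLOR_BGR2HSV)
g=cv2.inRange(hsv,(60,80,20),(95,255,150))
cs,_=cv2.findContours(g,0,2);c=max(cs,key=cv2.contourArea)
P=np.array([onz(ci,p,.06)[:2] for p in cv2.convexHull(c)[:,0]],np.float32)
r=cv2.minAreaRect(P*1000);print(r,cv2.boxPoints(r))
k=lambda x,y:(200+(x-400)/3.333,130+y/3.333)
for a,e in [((603,112),(598,235)),((602,117),(601,167)),((581,110),(576,235)),((622,110),(619,232))]:
    A=onz(ci,k(*a),.104);B=onz(ci,k(*e),.104);v=A-B;print('bar',np.arctan2(v[1],v[0])-np.pi,(A+B)/2)
print('ring',onz(ci,k(601,145),.063),'tick',onz(ci,k(608,20),.063))
z=cv2.resize(b[150:240,310:480],(800,424),interpolation=cv2.INTER_CUBIC);cv2.imwrite('pics/w3c.png',z)
E
```

```text
((510.59423828125, -82.93083190917969), (263.0252990722656, 135.95249938964844), 81.22335052490234) [[ 423.3474 -202.5315]
 [ 557.7079 -223.2756]
 [ 597.8411   36.6699]
 [ 463.4805   57.4139]]
bar -0.1327149287794982 [ 0.5013 -0.156   0.104 ]
bar -0.11254320324134337 [ 0.491  -0.1547  0.104 ]
bar -0.13846547519574948 [ 0.5004 -0.1628  0.104 ]
bar -0.11133254377949342 [ 0.5011 -0.1496  0.104 ]
ring [ 0.5004 -0.1557  0.063 ] tick [ 0.4568 -0.1492  0.063 ]
```

View pics/w3c.png

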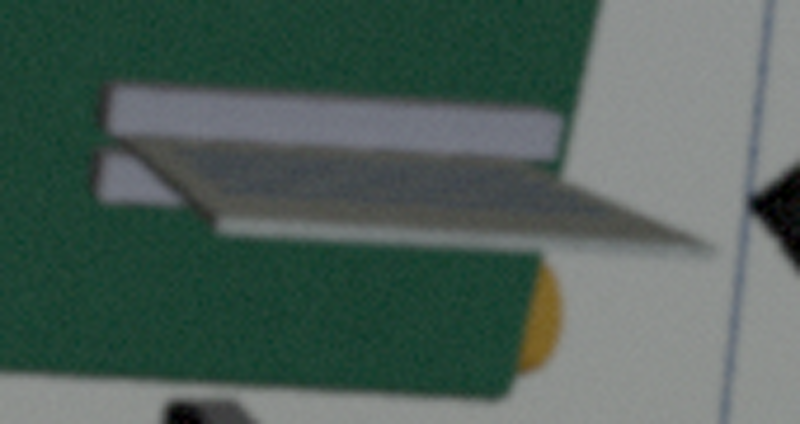

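```bash
python3 - <<'E'
from h import *
import pickle
ci=pickle.load(open('w3.pkl','rb'))
np.set_printoptions(precision=4,suppress=True)
c=lambda x,y:(310+x/4.706,150+y/4.706)
A=onz(ci,c(214,225),.14);B=onz(ci,c(714,251),.14);v=B-A
print('card',A,B,(A+B)/2,np.linalg.norm(v),np.arctan2(-v[0],v[1]))
E
```

```text
card [ 0.5156 -0.0681  0.14  ] [0.5302 0.0308 0.14  ] [ 0.5229 -0.0186  0.14  ] 0.09998048120813484 -0.14695507778293182
```

Emit:
send_rows(series=[{"tx": 0,"ty": 5.4,"tz": -0.5,"wx": 0,"wy": 0,"wz": 0.1,"jaw": 0},{"tx": 0.5,"ty": 5.4,"tz": -0.5,"wx": 0,"wy": 0,"wz": 0.1,"jaw": 0},{"tx": 1.0,"ty": 5.3,"tz": -0.5,"wx": 0,"wy": 0,"wz": 0.1,"jaw": 0},{"tx": 1.4,"ty": 5.2,"tz": -0.5,"wx": 0,"wy": 0,"wz": 0.1,"jaw": 0},{"tx": 1.9,"ty": 5.0,"tz": 0,"wx": 0,"wy": 0,"wz": 0.1,"jaw": 0}])

```text
t: 6.0
tool_pos: [0.5312, 0.1158, 0.2657]
tool_rot: [-0.952, -2.98, 0.008]
contact_force: [0.5, -0.0, -0.3]
opening: 0.0854
```

```bash
python3 -c "
from h import *
plan([.54,.26,.28],2.33,4)"
```

```text
t 6.0 pos [0.5312 0.1158 0.2657] psi 2.523 q6 -0.874 F [ 0.5 -0.  -0.3] op 0.0854
shift world [ 0.88 14.42  1.43] cm, turn total [-0.01  -0.01   0.193]
[1.91, 3.06, -0.36] [-0.002, -0.002, 0.048]
[2.06, 2.97, -0.36] [-0.002, -0.002, 0.048]
[2.2, 2.86, -0.36] [-0.002, -0.002, 0.048]
[2.33, 2.76, -0.36] [-0.002, -0.002, 0.048]
```

Emit:
send_rows(series=[{"tx": 1.9,"ty": 3.0,"tz": -0.4,"wx": 0,"wy": 0,"wz": 0.05,"jaw": 0},{"tx": 2.0,"ty": 3.0,"tz": -0.4,"wx": 0,"wy": 0,"wz": 0.05,"jaw": 0},{"tx": 2.0,"ty": 2.7,"tz": -0.4,"wx": 0,"wy": 0,"wz": 0.05,"jaw": 0},{"tx": 0,"ty": 0,"tz": 0,"wx": 0,"wy": 0,"wz": 0,"jaw": 0},{"tx": 0,"ty": 0,"tz": 0,"wx": 0,"wy": 0,"wz": 0,"jaw": 0}])

```text
t: 6.62
tool_pos: [0.5352, 0.2267, 0.267]
tool_rot: [-1.167, -2.889, 0.025]
contact_force: [0.2, 0.1, 0.0]
opening: 0.0855
```

```bash
python3 - <<'E'
from h import *
import pickle
plan([.543,.271,.25],2.33,1)
ci=ctrl.camera_info('wrist')
im=ctrl.get_image('wrist');pickle.dump(ci,open('w4.pkl','wb'))
cv2.imwrite('pics/w4.png',im[:,:,::-1])
print(proj(ci,[.543,.271,.112]))
E
```

```text
t 6.625 pos [0.5352 0.2267 0.267 ] psi 2.374 q6 -0.532 F [0.2 0.1 0. ] op 0.0855
shift world [ 0.78  4.43 -1.7 ] cm, turn total [-0.025 -0.017  0.044]
[2.49, 3.77, 1.66] [-0.025, -0.017, 0.044]
[299.68037537 160.47716485]
```

View pics/w4.png

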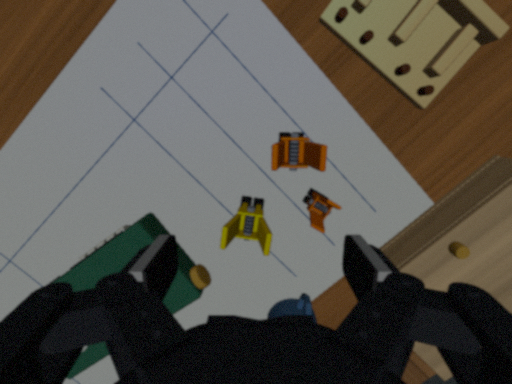

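The large orange clip is at (299,152), with levers at columns 272 and 327. The small orange clip is at (319,208) and the yellow one at (247,225). I'll zoom to get accurate lever ends.

```bash
python3 - <<'E'
from h import *
b=cv2.imread('pics/w4.png')
cv2.imwrite('pics/w4z.png',cv2.resize(b[120:180,260:340],(800,600),interpolation=cv2.INTER_CUBIC))
E
```

```text
(no output)
```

View pics/w4z.png

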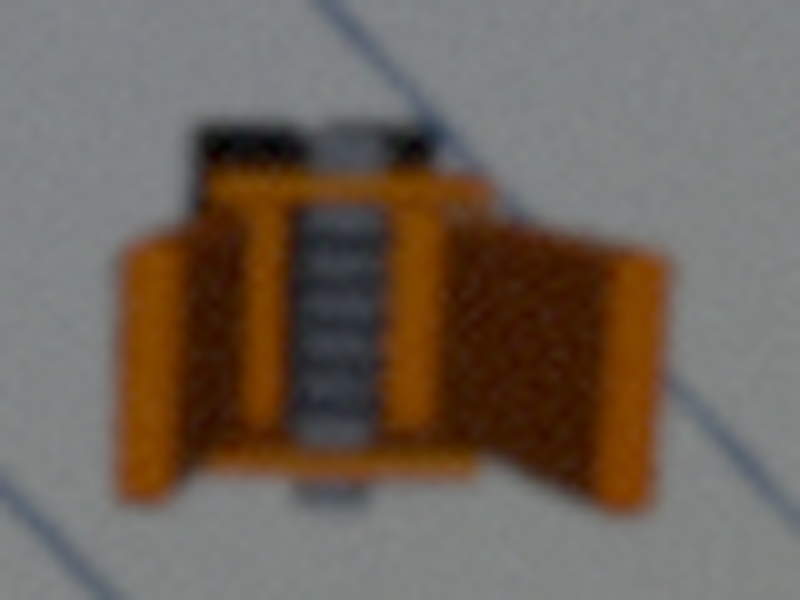

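```bash
python3 - <<'E'
from h import *
import pickle
np.set_printoptions(precision=4,suppress=True)
ci=pickle.load(open('w4.pkl','rb'))
f=lambda x,y:onz(ci,(260+x/10-.5+.05,120+y/10-.5+.05),.112)
TL,BL,TR,BR=f(122,243),f(119,500),f(668,262),f(654,512)
L=(TL+BL)/2;R=(TR+BR)/2;v=R-L
print(L,R,(L+R)/2,np.linalg.norm(v),'y ang',np.arctan2(v[1],v[0]))
for a,b in((TL,BL),(TR,BR)):
    w=a-b;print(np.linalg.norm(w),'x ang',np.arctan2(w[1],w[0]))
C=(L+R)/2
plan([C[0],C[1],.15],np.arctan2(v[1],v[0])+np.pi/2,4)
# neighbours in the plane
for n,p in [('small',(319,208)),('yellow R',(267,248)),('yellow',(247,225))]: print(n,onz(ci,p,.08))
E
```

```text
[0.5201 0.2525 0.112 ] [0.5599 0.2918 0.112 ] [0.54   0.2722 0.112 ] 0.05595103357534726 y ang 0.7773250432059351
0.026707722742118634 x ang 2.3727412374717742
0.025933814990005976 x ang 2.3773299615703998
t 6.675 pos [0.5351 0.2265 0.267 ] psi 2.373 q6 -0.532 F [-0.8 -0.   0.1] op 0.0857
shift world [  0.49   4.57 -11.7 ] cm, turn total [-0.024 -0.018  0.025]
[0.65, 0.98, 2.91] [-0.006, -0.004, 0.006]
[0.67, 0.95, 2.92] [-0.006, -0.004, 0.006]
[0.69, 0.93, 2.92] [-0.006, -0.004, 0.006]
[0.71, 0.91, 2.92] [-0.006, -0.004, 0.006]
small [0.6078 0.2489 0.08  ]
yellow R [0.6029 0.1671 0.08  ]
yellow [0.5636 0.1705 0.08  ]
```

Emit:
send_rows(series=[{"tx": 0.8,"ty": 1.1,"tz": 3.0,"wx": -0.012,"wy": -0.009,"wz": 0.012,"jaw": 0},{"tx": 0.8,"ty": 1.1,"tz": 3.0,"wx": -0.012,"wy": -0.009,"wz": 0.012,"jaw": 0},{"tx": 0.8,"ty": 1.0,"tz": 2.5,"wx": 0,"wy": 0,"wz": 0,"jaw": 0},{"tx": 0,"ty": 0,"tz": 0,"wx": 0,"wy": 0,"wz": 0,"jaw": 0}])

```text
t: 7.18
tool_pos: [0.54, 0.2618, 0.1788]
tool_rot: [1.221, 2.893, -0.002]
contact_force: [-0.1, 0.5, -0.1]
opening: 0.0859
```

```bash
python3 -c "
from h import *
plan([.54,.2722,.15],2.352,2)"
```

```text
t 7.175 pos [0.54   0.2618 0.1788] psi 2.343 q6 -0.443 F [-0.1  0.5 -0.1] op 0.0859
shift world [ 0.    1.04 -2.88] cm, turn total [-0.001  0.002 -0.009]
[0.37, 0.37, 1.44] [-0.0, 0.001, -0.005]
[0.37, 0.37, 1.44] [-0.0, 0.001, -0.005]
```

Emit:
send_rows(series=[{"tx": 0.75,"ty": 0.75,"tz": 1.5,"wx": 0,"wy": 0,"wz": -0.009,"jaw": 0},{"tx": 0,"ty": 0,"tz": 1.2,"wx": 0,"wy": 0,"wz": 0,"jaw": 0},{"tx": 0,"ty": 0,"tz": 0,"wx": 0,"wy": 0,"wz": 0,"jaw": 0}])

```text
t: 7.55
tool_pos: [0.5415, 0.2715, 0.1525]
tool_rot: [1.209, 2.895, 0.0]
contact_force: [-0.0, -0.3, 0.5]
opening: 0.0856
```

```bash
python3 - <<'E'
from h import *
import pickle
plan([.540,.2722,.092],2.352,2)
ci=ctrl.camera_info('wrist')
im=ctrl.get_image('wrist');pickle.dump(ci,open('w5.pkl','wb'))
cv2.imwrite('pics/w5.png',im[:,:,::-1])
print(proj(ci,[.540,.2722,.112]))
E
```

```text
t 7.55 pos [0.5415 0.2715 0.1525] psi 2.351 q6 -0.436 F [-0.  -0.3  0.5] op 0.0856
shift world [-0.15  0.07 -6.05] cm, turn total [ 0.002  0.004 -0.001]
[0.09, -0.04, 3.02] [0.001, 0.002, -0.001]
[0.08, -0.03, 3.02] [0.001, 0.002, -0.001]
[259.52772825 219.00062179]
```

View pics/w5.png

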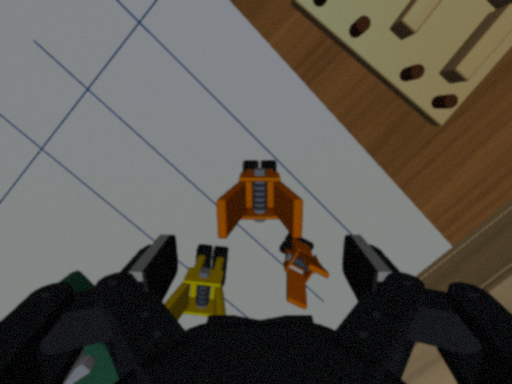

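The levers are symmetric about column 260, and the small clip is clear of the finger columns. Going down now.

Emit:
send_rows(series=[{"tx": 0.1,"ty": 0,"tz": 2.2,"wx": 0,"wy": 0,"wz": 0,"jaw": 0},{"tx": 0.1,"ty": 0,"tz": 2.2,"wx": 0,"wy": 0,"wz": 0,"jaw": 0},{"tx": 0.1,"ty": 0,"tz": 1.0,"wx": 0,"wy": 0,"wz": 0,"jaw": 0},{"tx": 0,"ty": 0,"tz": 0,"wx": 0,"wy": 0,"wz": 0,"jaw": 0}])

```text
t: 8.1
tool_pos: [0.5429, 0.2742, 0.1022]
tool_rot: [1.207, 2.889, 0.009]
contact_force: [0.7, 0.0, -0.2]
opening: 0.0849
```

```bash
python3 -c "
from h import *
plan([.54,.2722,.091],2.352,1)"
```

```text
t 8.1 pos [0.5429 0.2742 0.1022] psi 2.35 q6 -0.432 F [ 0.7  0.  -0.2] op 0.0849
shift world [-0.29 -0.2  -1.12] cm, turn total [ 0.009  0.007 -0.002]
[0.06, -0.36, 1.11] [0.009, 0.007, -0.002]
```

Emit:
send_rows(series=[{"tx": 0.05,"ty": -0.35,"tz": 1.0,"wx": 0.009,"wy": 0.007,"wz": 0,"jaw": 0},{"tx": 0,"ty": 0,"tz": 0,"wx": 0,"wy": 0,"wz": 0,"jaw": 0.1},{"tx": 0,"ty": 0,"tz": 0,"wx": 0,"wy": 0,"wz": 0,"jaw": 0.15}])

```text
t: 8.48
tool_pos: [0.5414, 0.2724, 0.0938]
tool_rot: [1.21, 2.896, 0.003]
contact_force: [-0.0, 0.1, -0.0]
opening: 0.0728
```

```bash
python3 -c "
from h import *
plan([.54,.2722,.091],2.352,1)"
```

```text
t 8.475 pos [0.5414 0.2724 0.0938] psi 2.35 q6 -0.436 F [-0.   0.1 -0. ] op 0.0728
shift world [-0.14 -0.02 -0.28] cm, turn total [ 0.003  0.001 -0.002]
[0.08, -0.11, 0.28] [0.003, 0.001, -0.002]
```

Emit:
send_rows(series=[{"tx": 0.1,"ty": -0.1,"tz": 0.3,"wx": 0.003,"wy": 0,"wz": 0,"jaw": 0.35},{"tx": 0,"ty": 0,"tz": 0,"wx": 0,"wy": 0,"wz": 0,"jaw": 1},{"tx": 0,"ty": 0,"tz": 0,"wx": 0,"wy": 0,"wz": 0,"jaw": 1},{"tx": 0,"ty": 0,"tz": 0,"wx": 0,"wy": 0,"wz": 0,"jaw": 1},{"tx": 0,"ty": 0,"tz": 0,"wx": 0,"wy": 0,"wz": 0,"jaw": 1}], squeeze=34)

```text
t: 9.1
tool_pos: [0.5417, 0.2728, 0.0951]
tool_rot: [1.209, 2.894, 0.001]
contact_force: [-0.3, -0.8, 1.7]
opening: 0.0325
```

```bash
python3 - <<'E'
from h import *
plan([.540,.2722,.092],2.352,2)
im=ctrl.get_image('side')[:,:,::-1]
w=ctrl.get_image('wrist')[:,:,::-1]
cv2.imwrite('pics/g6.png',np.hstack([cv2.resize(im[200:300,150:260],(400,364),interpolation=cv2.INTER_CUBIC),cv2.resize(w,(400,364))]))
E
```

```text
t 9.1 pos [0.5417 0.2728 0.0951] psi 2.35 q6 -0.434 F [-0.3 -0.8  1.7] op 0.0325
shift world [-0.17 -0.06 -0.31] cm, turn total [ 0.003  0.004 -0.002]
[0.04, -0.08, 0.16] [0.001, 0.002, -0.001]
[0.04, -0.08, 0.16] [0.001, 0.002, -0.001]
```

View pics/g6.png

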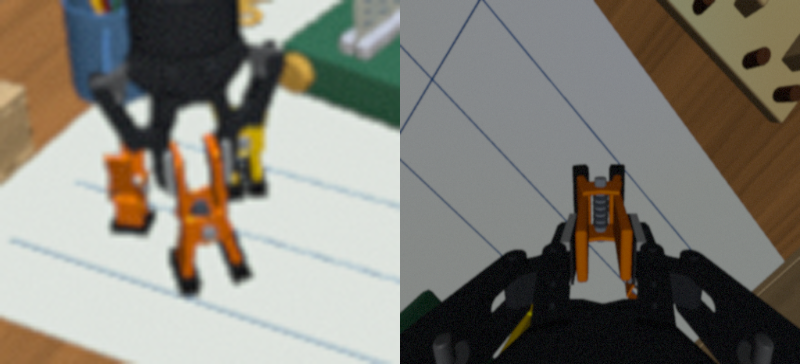

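Opening is 32.5 mm, so the levers are on the stop, and the side view shows the jaws gaping. I'll lift.

Emit:
send_rows(series=[{"tx": 0,"ty": 0,"tz": -2,"wx": 0,"wy": 0,"wz": 0,"jaw": 1},{"tx": 0,"ty": 0,"tz": -4,"wx": 0,"wy": 0,"wz": 0,"jaw": 1},{"tx": 0,"ty": 0,"tz": -5,"wx": 0,"wy": 0,"wz": 0,"jaw": 1},{"tx": 0,"ty": 0,"tz": -5,"wx": 0,"wy": 0,"wz": 0,"jaw": 1},{"tx": 0,"ty": 0,"tz": -4,"wx": 0,"wy": 0,"wz": 0,"jaw": 1}])

```text
t: 9.82
tool_pos: [0.5381, 0.2725, 0.2975]
tool_rot: [-1.209, -2.896, 0.007]
contact_force: [0.3, -0.1, -0.3]
opening: 0.032
```

```bash
python3 -c "
from h import *
plan([.5225,-.0185,.29],1.418,9)"
```

```text
t 9.825 pos [0.5381 0.2725 0.2975] psi 2.351 q6 -0.434 F [ 0.3 -0.1 -0.3] op 0.032
shift world [ -1.56 -29.1   -0.75] cm, turn total [-0.005  0.002  0.933]
[-2.18, -2.4, 0.09] [-0.001, 0.0, 0.104]
[-2.41, -2.16, 0.09] [-0.001, 0.0, 0.104]
[-2.62, -1.9, 0.09] [-0.001, 0.0, 0.104]
[-2.81, -1.61, 0.09] [-0.001, 0.0, 0.104]
[-2.96, -1.32, 0.09] [-0.001, 0.0, 0.104]
[-3.08, -1.0, 0.09] [-0.001, 0.0, 0.104]
[-3.17, -0.68, 0.09] [-0.001, 0.0, 0.104]
[-3.22, -0.35, 0.08] [-0.001, 0.0, 0.104]
[-3.24, -0.01, 0.08] [-0.001, 0.0, 0.104]
```

Emit:
send_rows(series=[{"tx": -2.2,"ty": -2.4,"tz": 0,"wx": 0,"wy": 0,"wz": 0.105,"jaw": 1},{"tx": -2.4,"ty": -2.2,"tz": 0,"wx": 0,"wy": 0,"wz": 0.105,"jaw": 1},{"tx": -2.6,"ty": -1.9,"tz": 0,"wx": 0,"wy": 0,"wz": 0.105,"jaw": 1},{"tx": -2.8,"ty": -1.6,"tz": 0,"wx": 0,"wy": 0,"wz": 0.105,"jaw": 1},{"tx": -3.0,"ty": -1.3,"tz": 0,"wx": 0,"wy": 0,"wz": 0.105,"jaw": 1}])

```text
t: 10.45
tool_pos: [0.5294, 0.1092, 0.309]
tool_rot: [1.931, 2.468, 0.014]
contact_force: [0.5, -0.2, -1.6]
opening: 0.0324
```

```bash
python3 -c "
from h import *
plan([.5225,-.0185,.28],1.418,5)"
```

```text
t 10.45 pos [0.5294 0.1092 0.309 ] psi 1.814 q6 -0.178 F [ 0.5 -0.2 -1.6] op 0.0324
shift world [ -0.69 -12.77  -2.9 ] cm, turn total [ 0.012 -0.002  0.396]
[-2.45, -0.76, 0.57] [0.002, -0.0, 0.079]
[-2.5, -0.56, 0.57] [0.002, -0.0, 0.079]
[-2.53, -0.36, 0.58] [0.002, -0.0, 0.079]
[-2.55, -0.16, 0.58] [0.002, -0.0, 0.079]
[-2.56, 0.05, 0.58] [0.002, -0.0, 0.079]
```

Emit:
send_rows(series=[{"tx": -2.5,"ty": -0.8,"tz": 0.3,"wx": 0.003,"wy": 0,"wz": 0.09,"jaw": 1},{"tx": -2.5,"ty": -0.6,"tz": 0.3,"wx": 0.003,"wy": 0,"wz": 0.09,"jaw": 1},{"tx": -2.5,"ty": -0.4,"tz": 0.3,"wx": 0.003,"wy": 0,"wz": 0.09,"jaw": 1},{"tx": -2.5,"ty": -0.2,"tz": 0.3,"wx": 0.003,"wy": 0,"wz": 0.08,"jaw": 1},{"tx": 0,"ty": 0,"tz": 0,"wx": 0,"wy": 0,"wz": 0,"jaw": 1}])

```text
t: 11.08
tool_pos: [0.519, 0.0029, 0.3007]
tool_rot: [2.351, 2.081, 0.009]
contact_force: [-0.2, -0.1, -0.8]
opening: 0.0318
```

```bash
python3 -c "
from h import *
plan([.5225,-.0185,.28],1.418,2)"
```

```text
t 11.075 pos [0.519  0.0029 0.3007] psi 1.449 q6 -0.018 F [-0.2 -0.1 -0.8] op 0.0318
shift world [ 0.35 -2.14 -2.07] cm, turn total [ 0.005 -0.003  0.031]
[-1.04, 0.3, 1.03] [0.002, -0.002, 0.016]
[-1.04, 0.32, 1.03] [0.002, -0.002, 0.016]
```

Emit:
send_rows(series=[{"tx": -1.1,"ty": 0.3,"tz": 1.0,"wx": 0.004,"wy": -0.003,"wz": 0.025,"jaw": 1},{"tx": -1.0,"ty": 0.3,"tz": 0.9,"wx": 0,"wy": 0,"wz": 0,"jaw": 1},{"tx": 0,"ty": 0,"tz": 0,"wx": 0,"wy": 0,"wz": 0,"jaw": 1},{"tx": 0,"ty": 0,"tz": 0,"wx": 0,"wy": 0,"wz": 0,"jaw": 1}])

```text
t: 11.58
tool_pos: [0.5225, -0.0184, 0.2807]
tool_rot: [-2.376, -2.055, -0.002]
contact_force: [-0.3, -1.5, -1.0]
opening: 0.032
```

```bash
python3 - <<'E'
from h import *
import pickle
np.set_printoptions(precision=4,suppress=True)
plan([.5225,-.0185,.28],1.418,1)
ci=ctrl.camera_info('wrist')
im={n:ctrl.get_image(n)[:,:,::-1] for n in('scene','side','wrist')}
pickle.dump(ci,open('w7.pkl','wb'))
for n in im: cv2.imwrite(f'pics/{n}7.png',im[n])
z=lambda i,x,y,w,h:cv2.resize(im[i][y:y+h,x:x+w],(400,300),interpolation=cv2.INTER_CUBIC)
o,R,p,ps=state()
for n in('scene','side'):
    print(n,proj(ctrl.camera_info(n),p-[0,0,.095]),proj(ctrl.camera_info(n),[.5225,-.0185,.14]))
cv2.imwrite('pics/c7.png',np.vstack([np.hstack([z('scene',200,100,120,90),z('side',210,130,120,90)]),np.hstack([z('wrist',0,0,512,384),z('wrist',190,190,140,105)])]))
E
```

```text
t 11.575 pos [ 0.5225 -0.0184  0.2807] psi 1.426 q6 -0.033 F [-0.3 -1.5 -1. ] op 0.032
shift world [-0.   -0.01 -0.07] cm, turn total [ 0.001 -0.001  0.008]
[-0.01, 0.0, 0.07] [0.001, -0.001, 0.008]
scene [254.7431 162.1816] [254.7703 173.2907]
side [256.6317 172.3823] [256.6577 185.4577]
```

View pics/c7.png

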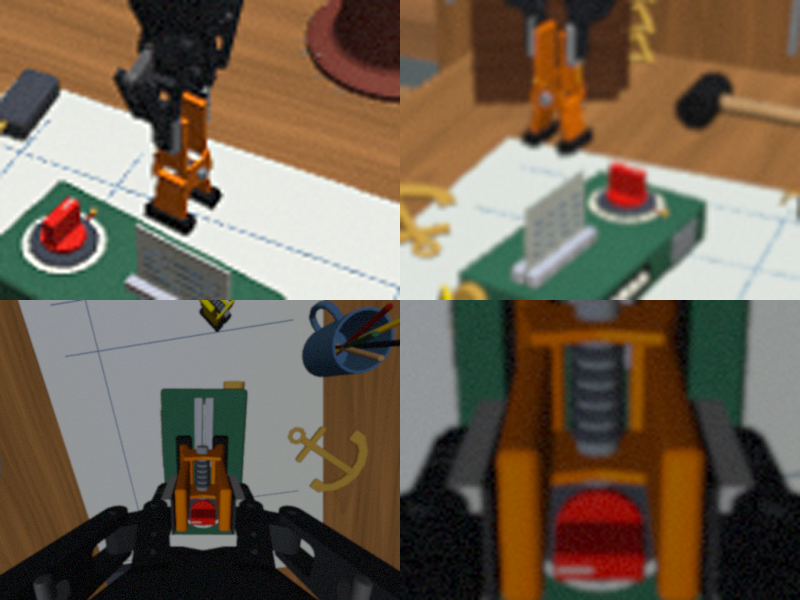

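```bash
python3 - <<'E'
from h import *
b=cv2.imread('pics/wrist7.png');s=cv2.imread('pics/scene7.png');d=cv2.imread('pics/side7.png')
g=lambda i,x,y,w,h:cv2.resize(i[y:y+h,x:x+w],(400,400),interpolation=cv2.INTER_CUBIC)
w=np.clip(b.astype(float)*1.8,0,255).astype(np.uint8)
cv2.imwrite('pics/c8.png',np.hstack([g(w,215,110,90,90),g(d,240,155,50,50)]))
cv2.imwrite('pics/c8s.png',g(s,230,140,50,50))
E
```

```text
(no output)
```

View pics/c8.png

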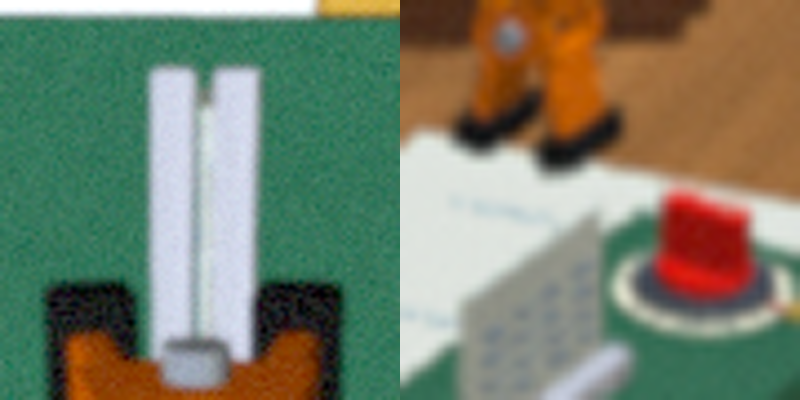

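View pics/c8s.png

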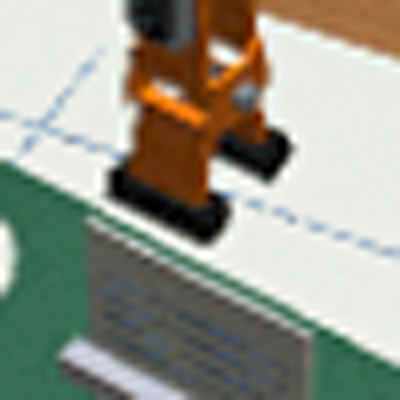

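Emit:
send_rows(series=[{"tx": -0.1,"ty": 0.2,"tz": 2.0,"wx": 0,"wy": 0,"wz": 0.015,"jaw": 1},{"tx": 0,"ty": 0,"tz": 1.2,"wx": 0,"wy": 0,"wz": 0,"jaw": 1},{"tx": 0,"ty": 0,"tz": 0,"wx": 0,"wy": 0,"wz": 0,"jaw": 1}])

```text
t: 12.1
tool_pos: [0.5242, -0.0192, 0.2461]
tool_rot: [-2.391, -2.037, -0.002]
contact_force: [0.1, -1.0, 0.5]
opening: 0.0323
```

```bash
python3 - <<'E'
from h import *
plan([.5242,-.0195,.245],1.408,1)
im={n:ctrl.get_image(n)[:,:,::-1] for n in('scene','side','wrist')}
for n in im: cv2.imwrite(f'pics/{n}9.png',im[n])
g=lambda i,x,y,w,h:cv2.resize(im[i][y:y+h,x:x+w],(400,400),interpolation=cv2.INTER_CUBIC)
im['wrist']=np.clip(im['wrist'].astype(float)*1.8,0,255).astype(np.uint8)
cv2.imwrite('pics/c9.png',np.hstack([g('wrist',215,110,90,90),g('side',235,155,50,50)]))
cv2.imwrite('pics/c9s.png',g('scene',230,145,50,50))
E
```

```text
t 12.1 pos [ 0.5242 -0.0192  0.2461] psi 1.411 q6 -0.019 F [ 0.1 -1.   0.5] op 0.0323
shift world [-0.   -0.03 -0.11] cm, turn total [ 0.    -0.001  0.003]
[-0.03, 0.0, 0.11] [0.0, -0.001, 0.003]
```

View pics/c9.png

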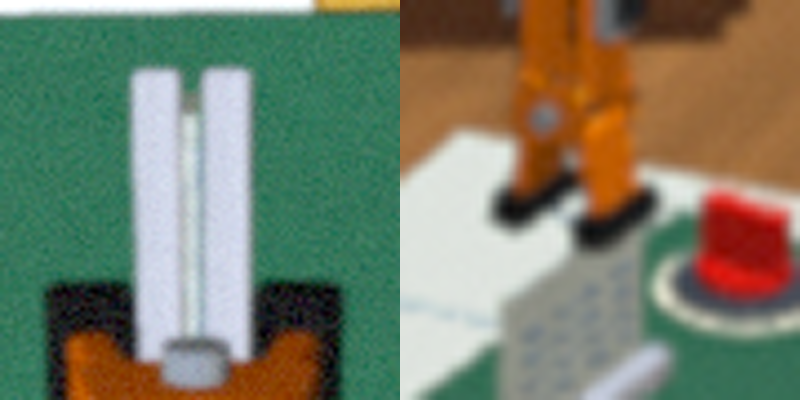

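View pics/c9s.png

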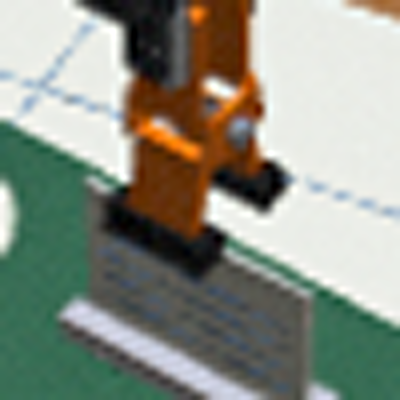

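The card edge is at column 191.5 and the jaw gap's middle at 195.5 in the zoom, so they're within about 1 mm and parallel. Lowering.

Emit:
send_rows(series=[{"tx": 0,"ty": -0.05,"tz": 1.2,"wx": 0,"wy": 0,"wz": 0,"jaw": 1},{"tx": 0,"ty": 0,"tz": 1.0,"wx": 0,"wy": 0,"wz": 0,"jaw": 1},{"tx": 0,"ty": 0,"tz": 0.4,"wx": 0,"wy": 0,"wz": 0,"jaw": 1},{"tx": 0,"ty": 0,"tz": 0,"wx": 0,"wy": 0,"wz": 0,"jaw": 1}])

```text
t: 12.75
tool_pos: [0.5249, -0.0193, 0.221]
tool_rot: [2.39, 2.035, 0.006]
contact_force: [-0.8, 0.1, -0.6]
opening: 0.032
```

```bash
python3 - <<'E'
from h import *
plan([.5236,-.0195,.208],1.411,1)
im={n:ctrl.get_image(n)[:,:,::-1] for n in('scene','side','wrist')}
for n in im: cv2.imwrite(f'pics/{n}10.png',im[n])
g=lambda i,x,y,w,h:cv2.resize(im[i][y:y+h,x:x+w],(400,400),interpolation=cv2.INTER_CUBIC)
im['wrist']=np.clip(im['wrist'].astype(float)*1.8,0,255).astype(np.uint8)
cv2.imwrite('pics/c10.png',np.hstack([g('wrist',215,110,90,90),g('side',235,155,50,50)]))
cv2.imwrite('pics/c10s.png',g('scene',230,145,50,50))
E
```

```text
t 12.75 pos [ 0.5249 -0.0193  0.221 ] psi 1.411 q6 -0.019 F [-0.8  0.1 -0.6] op 0.032
shift world [-0.13 -0.02 -1.3 ] cm, turn total [ 0.005 -0.001 -0.   ]
[-0.04, -0.13, 1.3] [0.005, -0.001, -0.0]
```

View pics/c10.png

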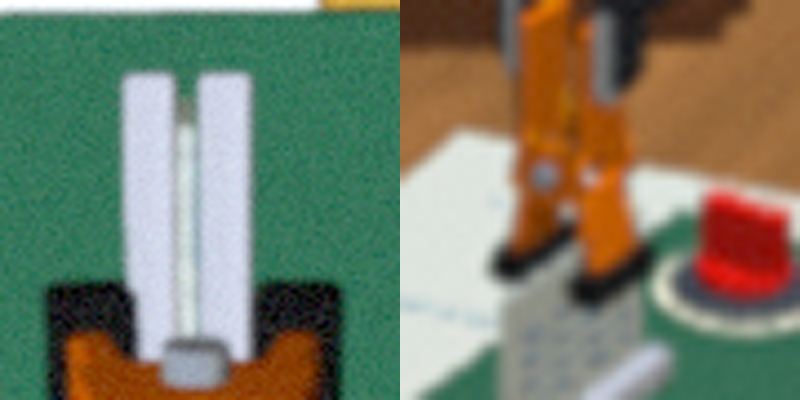

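View pics/c10s.png

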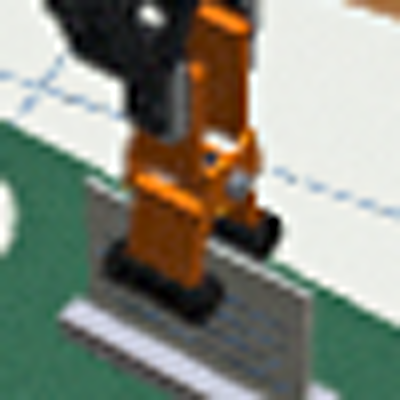

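Emit:
send_rows(series=[{"tx": 0,"ty": -0.15,"tz": 0.7,"wx": 0.005,"wy": 0,"wz": 0,"jaw": 1},{"tx": 0,"ty": 0,"tz": 0.5,"wx": 0,"wy": 0,"wz": 0,"jaw": 1},{"tx": 0,"ty": 0,"tz": 0,"wx": 0,"wy": 0,"wz": 0,"jaw": 1},{"tx": 0,"ty": 0,"tz": 0,"wx": 0,"wy": 0,"wz": 0,"jaw": 1}])

```text
t: 13.4
tool_pos: [0.5241, -0.0192, 0.2095]
tool_rot: [2.391, 2.036, 0.003]
contact_force: [-0.9, 0.3, -1.8]
opening: 0.0317
```

```bash
cat > look.py <<'E'
from h import *
import sys
k=sys.argv[1]
plan([.5234,-.0195,.208],1.411,1)
im={n:ctrl.get_image(n)[:,:,::-1] for n in('scene','side','wrist')}
for n in im: cv2.imwrite(f'pics/{n}{k}.png',im[n])
g=lambda i,x,y,w,h:cv2.resize(im[i][y:y+h,x:x+w],(400,400),interpolation=cv2.INTER_CUBIC)
im['wrist']=np.clip(im['wrist'].astype(float)*1.8,0,255).astype(np.uint8)
cv2.imwrite(f'pics/c{k}.png',np.hstack([g('wrist',215,110,90,90),g('side',235,155,50,50)]))
cv2.imwrite(f'pics/c{k}s.png',g('scene',230,145,50,50))
E
python3 look.py 11
```

```text
t 13.4 pos [ 0.5241 -0.0192  0.2095] psi 1.411 q6 -0.019 F [-0.9  0.3 -1.8] op 0.0317
shift world [-0.07 -0.03 -0.15] cm, turn total [ 0.002 -0.001 -0.   ]
[-0.04, -0.06, 0.15] [0.002, -0.001, -0.0]
```

View pics/c11.png

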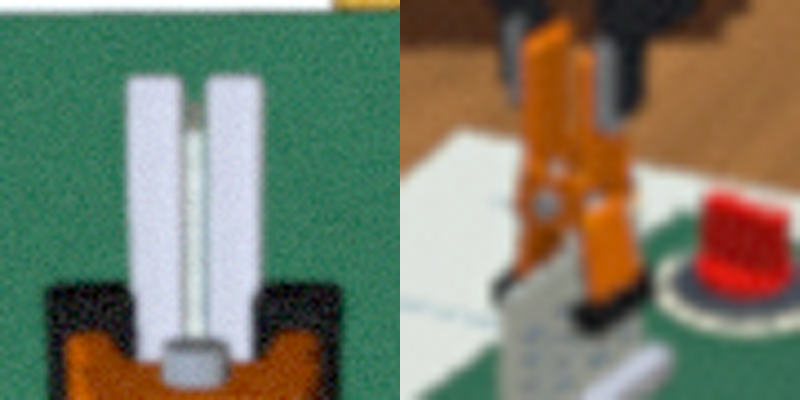

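View pics/c11s.png

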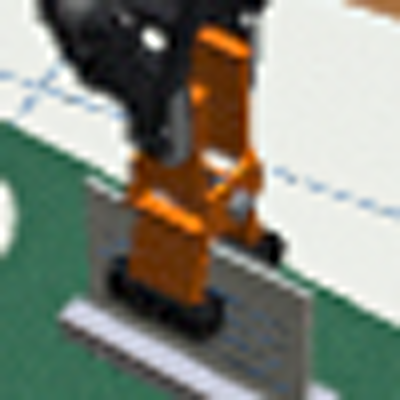

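```bash
python3 - <<'E'
from h import *
th=-.155;X=np.array([np.cos(th),np.sin(th),0]);Y=np.array([-np.sin(th),np.cos(th),0])
for n,(x0,y0) in (('side',(235,155)),('scene',(230,145))):
    ci=ctrl.camera_info(n)
    f=lambda P:((proj(ci,P)-[x0,y0])*8).round(0)
    c=np.array([.5235,-.0192,0])
    for s in(-1,1):
        print(n,'card end',s,f(np.array([.5228,-.0185,.14])+Y*.05*s))
    for d in (20,25,30):
        z=.14-d/1000
        print(d,'jaw +x outer bottom corners',f(c+X*.02+Y*.022+[0,0,z]),f(c+X*.02-Y*.022+[0,0,z]),'-x',f(c-X*.02+Y*.022+[0,0,z]),f(c-X*.02-Y*.022+[0,0,z]),'pin +y',f(c+Y*.024+[0,0,z+.055]))
E
```

```text
side card end -1 [239. 197.]
side card end 1 [102. 293.]
20 jaw +x outer bottom corners [100. 296.] [160. 253.] -x [184. 322.] [243. 278.] pin +y [138. 186.]
25 jaw +x outer bottom corners [100. 307.] [160. 264.] -x [184. 333.] [243. 289.] pin +y [138. 197.]
30 jaw +x outer bottom corners [100. 318.] [160. 275.] -x [184. 344.] [243. 300.] pin +y [138. 209.]
scene card end -1 [ 88. 169.]
scene card end 1 [312. 287.]
20 jaw +x outer bottom corners [213. 324.] [115. 272.] -x [276. 257.] [179. 207.] pin +y [250. 189.]
25 jaw +x outer bottom corners [213. 333.] [115. 281.] -x [276. 267.] [179. 216.] pin +y [250. 199.]
30 jaw +x outer bottom corners [213. 342.] [116. 290.] -x [276. 276.] [179. 225.] pin +y [250. 208.]
```

View pics/scene11.png

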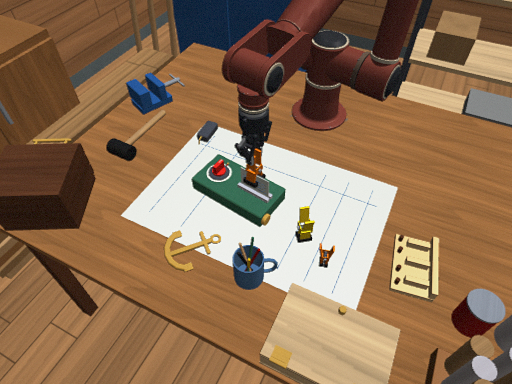

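```bash
python3 - <<'E'
from h import *
a=cv2.imread('pics/scene11.png')
cv2.imwrite('pics/k11.png',cv2.resize(a[150:190,195:245],(500,400),interpolation=cv2.INTER_CUBIC))
E
```

```text
(no output)
```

View pics/k11.png

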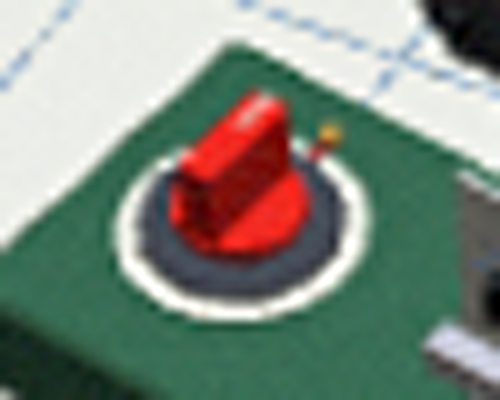

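The knob bar still points at the tick, and the other objects are where they were (anchor at (190,248), mug at (249,266), yellow clip at (305,222), small clip at (326,256)). Handing in.

```bash
python3 -c "
from h import *
o,R,p,ps=state();print(o['t'],p,o['opening'],o['contact_force']);print(ctrl.finish_job())"
```

```text
13.55 [ 0.52415635 -0.01921835  0.20965217] 0.03226311878345833 [ 0.46053962  0.46086749 -0.5772873 ]
the job is handed in; nothing more can be done
None
```

I reset the knob, picked up the large orange clip and handed the job in at 13.55 s. The arm is still holding the clip squeezed open over the middle of the card's top edge.

- **Knob:** I turned it anticlockwise until the torque rose to 1.4 N m at the zero stop, then let go. The bar's white mark points at the red tick, both then and in the last picture. The bar's yaw came out 0.02–0.03 rad past zero, which I took as measuring error.
- **Clip:** The gripper opening reads 32 mm, slightly under the stated 34 mm at the stop, and the pictures show the jaws gaping.
- **Fit over the card:** In the last wrist picture, the card edge is within about 0.5 mm of the middle of the gap and runs parallel to the jaws. It sits about 25 mm into the 50 mm free depth. The two fixed cameras gave 24 and 27 mm after I corrected their pixel bias by hand.
- **Contact:** The last force reading was under 1 N, so nothing suggests the clip touches the card or the counter.
- **Other objects:** The anchor, mug, mallet, frame jig, weight and the two look-alike clips appear in the same places as in the first picture.

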